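# Switch off the pocket scale and fold its cover shut

### The job

The weighing is done: with a fingertip press the power key of the open pocket scale (the round key at the right-hand end of its row of three, seen from the front of the scale) fully down and let it come up again, so that the scale is off. Then gently fold its hinged cover over until it is fully shut. Do not press the two other keys or the weighing plate, do not lift or drag the scale or lean hard on it, and leave the stones, the specimen box and the loupe around it where they are.

Things in the scene. Friction and masses are not known exactly. Their poses are not given: they have to be found in the camera images.
- pocket_scale: Black pocket scale, loose on the table, about 0.28 kg, base 120 x 76 x 14 mm with the keys along its front edge, the weighing plate behind them and the cover hinged along its back edge. Origin: centre of its underside; its x axis points from the front (keys) to the back (hinge), y to the left seen from the front, z up. A flat pocket calculator lying farther back is not it. It stands to the right of the black stock tray with its front turned roughly towards the robot.
- power_key_top (a point): Centre of the top of the power key: a round grey key 11.6 mm across, the right-hand one of the row of three, at x -49.5, y -27 mm of the scale and 18.6 mm above the table, standing 3.3 mm proud of the panel. The other two keys of the row lie 27 mm and 54 mm to its left (+y of the scale).
- power_key (a joint): Travel of the power key in m: 0 up, 0.003 fully down; it counts as pressed from 0.002. Spring key: about 1 N starts it, about 3.2 N brings it fully down; it springs back up when let go.
- tare_key (a joint): Travel of the middle, oblong key (7.5 x 12.5 mm), in m, 0 up, 0.003 down; not to be pressed.
- unit_key (a joint): Travel of the left-hand, oblong key (7.5 x 12.5 mm), in m, 0 up, 0.003 down; not to be pressed.
- weighing_plate: Bare steel weighing plate of the scale, 70 x 70 mm, its top 16 mm above the table, from x -16 to +54 mm of the scale. Origin: centre of its underside, axes as the scale's. Not to be pressed; the cover does not reach it when shut.
- pocket_scale_cover (a joint): Angle of the cover in rad: 0 fully shut, lying level over the plate and keys; about 1.57 upright; 1.92 the stop, leaning back. Starts open at 1.4 to 1.85. The hinge is stiff (about 0.03 N m of friction and some drag), so the cover stays about where it is left and does not fall shut; a few tenths of a newton at its free edge move it slowly.
- cover_edge (a point): Middle of the cover's free edge, on its outer face (the face that is on top when shut). Shut, it lies at x -63, y 0 mm of the scale, 21 mm above the table; upright it is about 138 mm above the table.
- cover_hinge (a point): Middle of the cover's hinge axis, at x +62 mm, y 0 of the scale, 12.5 mm above the table; the axis runs along the scale's y. The cover is 80 mm wide and reaches 125 mm from the axis to its free edge; its outer face lies 8.4 mm outside the plane through the axis.
- garnet: Dark red garnet crystal, 40 x 41 x 37 mm, standing close beside the scale on its right (about 90 to 105 mm from the scale's middle); a bystander. Origin under its centre.
- fluorite_cubes: Dark green fluorite cubes, 33 x 49 x 35 mm; a bystander. Origin under its centre.
- thumbnail_box: Clear specimen box on a black base, 38 x 38 x 35 mm; a bystander. Origin under its centre.
- barite_rose_small: Small brown barite rose, 49 x 70 x 34 mm; a bystander. Origin under its centre.
- loupe: Small folding loupe, 29 x 56 x 14 mm; a bystander. Origin under its centre.

How it is judged (in metres and radians):
On the way, in this order (a step that is already met when the one before it is completed fails the run):
1. the power key is pressed fully down while the cover is still open (value of joint power_key above 0.002 m and value of joint pocket_scale_cover above 1 rad), for 0.1 s.
2. the power key has come up again, the cover still open (value of joint power_key below 0.0008 m and value of joint pocket_scale_cover above 0.9 rad), for 0.1 s.
3. the cover is folded fully shut (value of joint pocket_scale_cover below 0.05 rad), for 0.2 s.
At the end, for the whole second after the job is handed in: the cover lies fully shut (under 0.05 rad), the power key is up, the scale rests flat and still within 30 mm of where it stood, and each bystander is within 12 mm of where it stood (value of joint pocket_scale_cover below 0.05 rad and value of joint power_key below 0.0008 m and angle between pocket_scale's own z axis and vertical below 0.04 rad and distance of pocket_scale from where it was at the start of the episode below 0.03 m and linear speed of pocket_scale below 0.01 m/s and distance of each of garnet, fluorite_cubes, thumbnail_box, barite_rose_small, loupe from where it was at the start of the episode below 0.012 m); the robot touches nothing.
It fails at once if one of the two other keys is pressed, or the fingers press the weighing plate (over 2 N) (value of joint any of tare_key, unit_key above 0.0015 m or contact force between the fingers and weighing_plate above 2 N).
It fails at once if the scale is lifted or tipped (10 mm, 0.15 rad) or dragged (over 40 mm) (height (world z) of pocket_scale above 0.01 m or angle between pocket_scale's own z axis and vertical above 0.15 rad or distance of pocket_scale from where it was at the start of the episode above 0.04 m).
It fails at once if the fingers lean on the scale with over 35 N (contact force between the fingers and pocket_scale above 35 N).
It fails at once if the cover is slammed (over 4 rad/s) (velocity of joint pocket_scale_cover below -4 rad/s).
It fails at once if a bystander is pushed more than 15 mm (distance of any of garnet, fluorite_cubes, thumbnail_box, barite_rose_small, loupe from where it was at the start of the episode above 0.015 m).
It also fails if it takes over 48 s, if anything falls off the work surface, if the arm or the gripper's body presses on something with over 40 N, if the wrist force passes 120 N, or if a joint passes its speed limit or range.

### The arm

A 6-joint arm with a two-finger parallel gripper is mounted at the origin on a cart in front of the work surface, level with it; the furniture and walls round the work are solid. World frame = base frame: x ahead of the robot, y to its left, z up, the work surface at z = 0. Lengths are in mm, angles in rad, forces in N, time in s.
With the tool pointing down it reaches from about 325 to 925 mm from the base axis. Payload 3.1 kg.
Tool frame: the origin (TCP) lies midway between the tips of the shut fingers; the grasp point (between the pads) lies r.grasp_offset behind it (r.grasp_offset is the distance from the TCP to the grasp point, in mm); y points along the fingers, z is the direction in which the jaws open and shut, and the axes are right-handed (so a half turn about y gives the same grasp; the last joint's range is limited). The gripper opens to 85 mm and grips with 20 to 120 N. Pads are 22 mm wide; open, the fingers measure 114 mm over their backs; the gripper's body (76 mm by 85 mm) begins 54 mm behind the grasp point. The pads swing forward as they close: fully open they stand 13 mm farther back than shut.
Start: joints at [1.011, 0.217, 1.613, -0, 1.311, -0.112], TCP at [270.599, 563.397, 231.3] pointing down, gripper open.
Joint ranges: [-2.75, 2.75], [-0.78, 2.1], [0.31, 2.55], [-1.13, 4.27], [0.13, 2.63], [-2.58, 2.58]. Speed limits (rad/s): [2.79, 2.79, 3.14, 3.14, 3.14, 3.14].

### API

Orientations are given as a unit quaternion [w, x, y, z].
In Python, from plant import r gives the robot as it stands.
- The arm moves only by the tool drive_tool, never from a script. Its argument "motion" is a list of rows, each a list of 5 numbers: the shift along the tool's x, y, z in cm, then the turn about the tool's y in rad, then the gripper's target within -1 to 1 (fully open at 1, half-way at 0, shut at -1). A call has 1 to 20 rows; each row shifts and turns the pose as measured when the row begins, along the tool's axes as they then stand; what a row does not reach is not made up. A row lasts 1/8 s, in which the tool goes at most 62.5 mm and 10.7 degrees, less where a joint would pass 70% of its speed; a pose out of reach is approached as far as the arm can. A call with a gripper value outside its range is refused whole. The fingers move at their own pace and stop on an object; "newtons" is the grip in N (left out, the last holds). Time passes only in rows, so rows that do not move let the fingers close. It gives the time, the measured TCP pose, the force and the opening at its end, in the units of the state.
- r.get_obs(): the state, without advancing time (a new reading comes with each control period).
- r.snapshot(name): name is "scene" or "side" or "wrist"; returns a dict with "img" (400x640x3 uint8, blue, green, red), "depth" (400x640 float32, mm along the optical axis (not along the pixel's ray), 0 where there is no reading), "fov_y" (degrees; the focal length in pixels is half the picture's height over the tangent of half this angle, whatever the lens; pixels are square), "cx", "cy" (the principal point, pixels), "T" (4x4, takes a point from camera to world coordinates). Camera axes: x right, y up, looking along -z (the intrinsics and any distortion apply to the point x, -y, -z); pixel columns grow to the right and rows downward; lengths in mm; the calibration is good to about 2 mm. The wrist camera is an equidistant fisheye: a pixel r from the principal point sees the ray r / f radians off the axis. A picture is of the moment at which its call begins.
- r.close_job(): hands the job in, once; it reports no verdict.
The state is a dict: "time": time; "q": joint angles; "joint_velocities": joint speeds; "joint_torque": joint torques, N m; "tcp_pos": TCP position; "tcp_rot": TCP orientation; "ft_force": force on the tool from outside, world axes, zero at the start; "wrist_torque": the same for the moment, N m; "gripper_width": opening from 0.0 (shut) to 1.0 (fully open).
Only numpy, scipy, OpenCV 4.12 (cv2) and the standard library are available. Lean on these libraries where they do the work, as an engineer would, in place of code of your own. Each camera call takes 0.05 s, during which the arm holds its last target. There are 200 camera calls.

## Working session

There is one attempt and no reset: what is moved stays moved. The work goes in short steps, Python scripts to look and compute and a tool call to move; the robot and the scene stay as the last step left them, time stands still between calls to the robot, and variables do not carry over. Pictures are saved under pics/ and viewed, about 8 in all and at most 12, crops included, and the job is handed in when it is done.

Besides the shell and the picture viewer there is one more tool, called after ">>>" as name(argument=value, ...), one argument or row to a line, values as JSON. drive_tool: Moves the arm, as the interface text tells. Its arguments: {"type":"object","properties":{"motion":{"type":"array","items":{"type":"array","items":{"type":"number"}}},"newtons":{"type":"number"}},"required":["motion"]}

```bash
mkdir -p pics; ls
cat > h.py <<'E'
import numpy as np, cv2, pickle
from plant import r
def snap(n,tag):
    s=r.snapshot(n); pickle.dump(s,open(f'pics/{tag}.pkl','wb')); cv2.imwrite(f'pics/{tag}.png',s['img']); return s
def load(tag): return pickle.load(open(f'pics/{tag}.pkl','rb'))
def ray(s,u,v):
    f=200/np.tan(np.radians(s['fov_y'])/2); x=(u-s['cx'])/f; y=-(v-s['cy'])/f
    T=np.array(s['T']); return T[:3,3],T[:3,:3]@np.array([x,y,-1.])
def onz(s,u,v,z):
    o,d=ray(s,u,v); return o+d*(z-o[2])/d[2]
def dep(s,u,v):
    o,d=ray(s,u,v); return o+d*s['depth'][int(v),int(u)]
E
python3 - <<'E'
from h import *
for n in('scene','side'):
    s=snap(n,n); print(n,s['fov_y'],s['cx'],s['cy'],np.round(s['T'],2).tolist())
o=r.get_obs(); print(o,r.grasp_offset)
a=np.vstack([load('scene')['img'],load('side')['img']]); cv2.imwrite('pics/both.png',cv2.resize(a,(480,600)))
E
```

```text
pics
scene 42.209016229999094 321.6192216189925 196.8726065290036 [[0.63, 0.54, -0.56, 44.99], [-0.78, 0.45, -0.43, -638.44], [0.02, 0.71, 0.71, 700.91], [0.0, 0.0, 0.0, 1.0]]
side 49.99670248477048 321.4366797660215 194.3954110765448 [[1.0, 0.04, -0.04, 485.67], [-0.05, 0.37, -0.93, -1095.27], [-0.03, 0.93, 0.38, 414.43], [0.0, 0.0, 0.0, 1.0]]
{'time': 0.1, 'q': array([ 1.01079956e+00,  2.17729114e-01,  1.61479213e+00, -8.16569742e-06,
        1.31132189e+00, -1.12228114e-01]), 'joint_velocities': array([-7.68116522e-04, -4.15898363e-05, -1.77372768e-03, -6.21891950e-04,
       -6.12391429e-04, -7.20597073e-04]), 'joint_torque': array([-1.68193430e-03, -3.98079479e+01, -3.04969990e+01, -1.67551188e-04,
        4.28956948e-03,  3.36392525e-06]), 'tcp_pos': array([270.19412121, 562.74607988, 230.05796613]), 'tcp_rot': array([-0.68870677,  0.69021089, -0.15724988,  0.15673029]), 'ft_force': array([ 0.22778804,  0.9084528 , -0.50589973]), 'wrist_torque': array([-0.0176471 , -0.02048195, -0.02646375]), 'gripper_width': 1.0007312946816345} 18.700000000000003
```

View pics/scene.png

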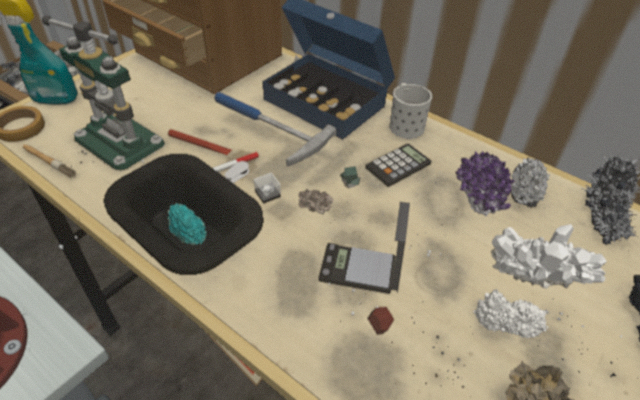

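View pics/side.png

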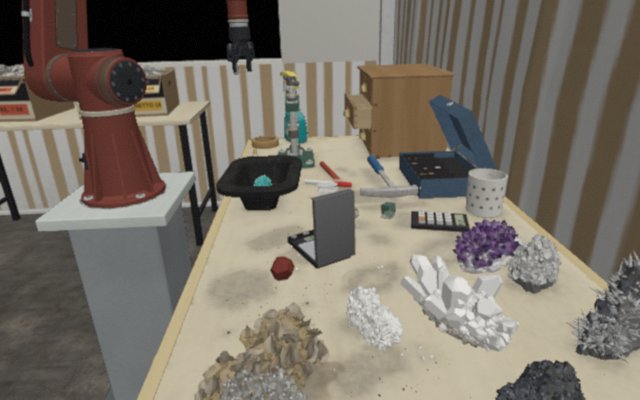

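The scene view shows the scale at about (360,267), its keys on the left edge and its cover edge-on at (402,225). The garnet is at (381,320). The side view shows the cover's back at (335,228). Next I'll measure the plate and get a zoomed crop.

Run:
```python
from h import *
s=load('scene'); im=s['img']
c=im[190:340,305:425]; cv2.imwrite('pics/c1.png',cv2.resize(c,None,fx=4,fy=4,interpolation=cv2.INTER_CUBIC))
hsv=cv2.cvtColor(im,cv2.COLOR_BGR2HSV)
m=((hsv[...,1]<60)&(hsv[...,2]>110)).astype(np.uint8); k=np.zeros_like(m);k[240:300,340:400]=1
cs,_=cv2.findContours(m*k,cv2.RETR_EXTERNAL,cv2.CHAIN_APPROX_NONE); c=max(cs,key=cv2.contourArea)
p=np.array([onz(s,u,v,16)[:2] for u,v in c[:,0]],np.float32)
print(cv2.contourArea(c),cv2.minAreaRect(p)); print(cv2.boxPoints(cv2.minAreaRect(p)))
g=((hsv[...,2]<90)&(hsv[...,1]<100)).astype(np.uint8); k[:]=0;k[190:300,310:420]=1
cs,_=cv2.findContours(g*k,cv2.RETR_EXTERNAL,cv2.CHAIN_APPROX_NONE); c=max(cs,key=cv2.contourArea)
P=np.array([dep(s,u,v) for u,v in c[:,0]])
for q in cv2.approxPolyDP(c,3,True)[:,0]: print(q,dep(s,*q).round(0),onz(s,*q,14).round(0))
# garnet
m=((hsv[...,2]<140)&(hsv[...,1]>140)&((hsv[...,0]<8)|(hsv[...,0]>170))).astype(np.uint8);k[:]=0;k[295:345,355:405]=1
ys,xs=np.nonzero(m*k);print('garnet',onz(s,xs.mean(),ys.mean(),18),[onz(s,u,ys.max(),5).round() for u in(xs.min(),xs.max())])
```

```text
1659.5 ((517.3151245117188, -375.85504150390625), (98.05049896240234, 94.2127914428711), 39.846134185791016)
[[ 449.4927  -371.10013]
 [ 509.85748 -443.4337 ]
 [ 585.1376  -380.60995]
 [ 524.77277 -308.2764 ]]
[403 241] [ 498. -436.  135.] [ 595. -393.   14.]
[398 240] [ 495. -430.  135.] [ 591. -385.   14.]
[388 288] [ 498. -427.   10.] [ 496. -428.   14.]
[345 281] [ 464. -366.   12.] [ 463. -367.   14.]
[350 248] [ 526. -330.   10.] [ 523. -332.   14.]
[335 245] [ 511. -309.   16.] [ 512. -308.   14.]
[330 250] [ 498. -308.   14.] [ 498. -308.   14.]
[330 244] [ 506. -302.   17.] [ 508. -300.   14.]
[319 280] [ 445. -327.    2.] [ 438. -333.   14.]
[385 292] [ 493. -425.    4.] [ 487. -428.   14.]
[396 289] [ 500. -440.   18.] [ 503. -439.   14.]
garnet [ 449.23278242 -453.94014897   18.        ] [array([ 439., -445.,    5.]), array([ 453., -461.,    5.])]
```

View pics/c1.png

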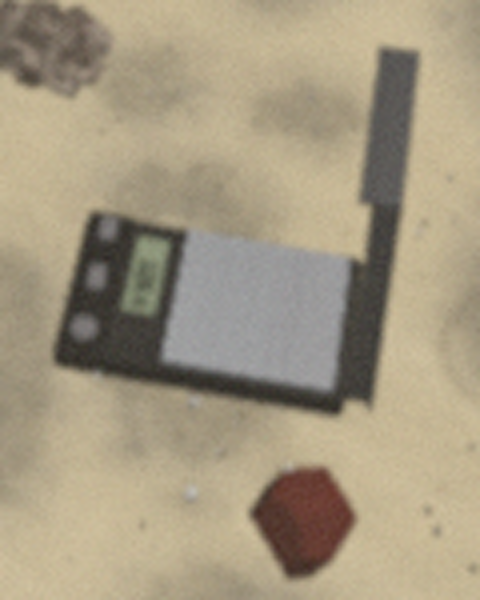

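The crop shows the round power key at (84,327), the other keys at (97,277) and (107,229), and the plate corners at (187,231), (350,259), (335,389) and (162,359). The cover is up.

Run:
```python
from h import *
s=load('scene'); F=lambda x,y:(305+x/4-.4,190+y/4-.4)
pc=[onz(s,*F(*q),16)[:2] for q in[(187,231),(350,259),(335,389),(162,359)]]
k=[onz(s,*F(*q),18.6)[:2] for q in[(84,327),(97,277),(107,229)]]
print(np.round(pc,1),np.round(k,1))
W=np.array(pc+k); M=np.array([[-16,35],[54,35],[54,-35],[-16,-35],[-49.5,-27],[-49.5,0],[-49.5,27]],float)
wc,mc=W.mean(0),M.mean(0); a=W-wc;b=M-mc
th=np.arctan2((b[:,0]*a[:,1]-b[:,1]*a[:,0]).sum(),(a*b).sum()); R=np.array([[np.cos(th),-np.sin(th)],[np.sin(th),np.cos(th)]])
t=wc-R@mc; print('th',th,'org',t,'res',np.round(W-(M@R.T+t),1).tolist())
print('key',R@[-49.5,-27]+t,'hinge',R@[62,0]+t)
for q in [(380,48),(418,52),(400,204),(362,200),(375,400)]:
    u,v=F(*q); o,d=ray(s,u,v)
    # depth at slightly inside
    print(q,dep(s,u,v).round(0), 'local',np.round(R.T@(dep(s,u,v)[:2]-t),0))
o=r.get_obs();from scipy.spatial.transform import Rotation as Ro
w,x,y,z=o['tcp_rot'];print(Ro.from_quat([x,y,z,w]).as_matrix().round(3))
```

```text
[[ 524.5 -333.5]
 [ 556.4 -395.5]
 [ 497.  -427.6]
 [ 464.4 -365.5]] [[ 455.2 -332.5]
 [ 478.8 -320.6]
 [ 501.7 -307.8]]
th -1.0841752902320196 org [ 501.70734937 -363.86439672] res [[-0.7, -0.1], [-1.5, -0.3], [1.0, 0.4], [1.2, 0.6], [0.5, 0.3], [0.2, -0.5], [-0.7, -0.4]]
key [ 454.6932912  -332.73678302] hinge [ 530.70114324 -418.66731559]
(380, 48) [ 687. -329.   -3.] local [ 56. 181.]
(418, 52) [ 569. -402.  136.] local [65. 41.]
(400, 204) [ 500. -438.  135.] local [ 64. -36.]
(362, 200) [ 493. -426.  135.] local [ 51. -37.]
(375, 400) [ 516. -437.   -4.] local [ 71. -21.]
[[ 0.901 -0.001  0.433]
 [-0.433 -0.002  0.901]
 [-0.    -1.    -0.002]]
```

The plate-and-keys fit is good: residuals are at most 1.5 mm, the yaw is -1.084 and the power key is at (454.7, -332.7). I'll carry the tool over with the fingers shut, then turn it.

>>> drive_tool(
  motion=[
    [2.8,0,-3.6,0,-1],
    [2.8,0,-3.6,0,-1],
    [2.8,0,-3.6,0,-1],
    [2.8,0,-3.6,0,-1],
    [2.8,0,-3.6,0,-1],
    [2.8,0,-3.6,0,-1],
    [2.8,0,-3.6,0,-1],
    [2.8,0,-3.6,0,-1],
    [2.8,0,-3.6,0,-1],
    [2.8,0,-3.6,0,-1],
    [2.8,0,-3.6,0,-1],
    [2.8,0,-3.6,0,-1],
    [2.8,0,-3.6,0,-1],
    [2.8,0,-3.6,0,-1],
    [2.8,0,-3.6,0,-1],
    [2.8,0,-3.6,0,-1],
    [2.8,0,-3.6,0,-1],
    [2.8,0,-3.6,0,-1],
    [0,0,0,0,-1],
  ],
  newtons=40,
)

```text
time: 2.48
tcp_pos: [444.4, -265.4, 224.8]
tcp_rot: [-0.688, 0.692, -0.158, 0.154]
ft_force: [0.1, -0.1, -0.2]
gripper_width: 0.0
```

>>> drive_tool(
  motion=[
    [0,0,0,0.18,-1],
    [0,0,0,0.18,-1],
    [0,0,0,0.18,-1],
    [0,0,0,0.18,-1],
    [0,0,0,0.18,-1],
    [0,0,0,0.18,-1],
    [0,0,0,0.18,-1],
    [0,0,0,0.18,-1],
    [0,0,0,0.18,-1],
    [0,0,0,0.18,-1],
    [0,0,0,0.18,-1],
    [0,0,0,0.18,-1],
  ],
)

```text
time: 3.98
tcp_pos: [437.8, -248.9, 217.5]
tcp_rot: [0.159, -0.171, 0.694, -0.681]
ft_force: [0.0, 0.0, 0.8]
gripper_width: -0.001
```

```bash
cat >> h.py <<'E'
from scipy.spatial.transform import Rotation as Ro
org=np.array([501.7,-363.9]); th=-1.084
SR=np.array([[np.cos(th),-np.sin(th)],[np.sin(th),np.cos(th)]])
def go(x,y,z):
    o=r.get_obs(); w,a,b,c=o['tcp_rot']; R=Ro.from_quat([a,b,c,w]).as_matrix()
    t=np.r_[SR@[x,y]+org,z]; p=np.array(o['tcp_pos'])
    yaw=np.arctan2(R[1,0],R[0,0]); want=th+np.pi/2-np.pi
    print('t',o['time'],'tcp',p.round(1),'local',(SR.T@(p[:2]-org)).round(1),'F',np.round(o['ft_force'],2),'q6',o['q'][5].round(2))
    print('tooly',R[:,1].round(3),'shift cm',(R.T@(t-p)/10).round(2),'turn',round((yaw-want+np.pi)%(2*np.pi)-np.pi,3))
E
python3 -c "
from h import *
go(-50.5,-28,60)"
```

```text
t 3.975 tcp [ 437.8 -248.9  217.5] local [-131.5   -2.7] F [0.03 0.02 0.75] q6 0.44
tooly [-0.02   0.013 -1.   ] shift cm [ 2.22 15.61  8.46] turn -0.015
```

>>> drive_tool(
  motion=[
    [0.6,0,2.2,-0.015,-1],
    [0.6,0,2.2,0,-1],
    [0.5,0,2.1,0,-1],
    [0.5,0,2.0,0,-1],
    [0,3.5,0,0,-1],
    [0,3.5,0,0,-1],
    [0,3.5,0,0,-1],
    [0,3.5,0,0,-1],
    [0,0,0,0,-1],
  ],
)

```text
time: 5.1
tcp_pos: [457.7, -346.5, 71.3]
tcp_rot: [0.17, -0.181, 0.69, -0.68]
ft_force: [0.8, 0.9, 0.2]
gripper_width: 0.002
```

```bash
python3 -c "
from h import *
go(-50.5,-28,30)
s=snap('scene','s2');w=snap('wrist','w2')
a=cv2.resize(s['img'][170:320,285:445],(640,600),interpolation=cv2.INTER_CUBIC);cv2.imwrite('pics/c2.png',a)"
```

```text
t 5.1 tcp [ 457.7 -346.5   71.3] local [-36.  -30.8] F [0.81 0.95 0.24] q6 0.31
tooly [-0.018  0.009 -1.   ] shift cm [-0.35  4.15 -1.38] turn 0.015
```

View pics/c2.png

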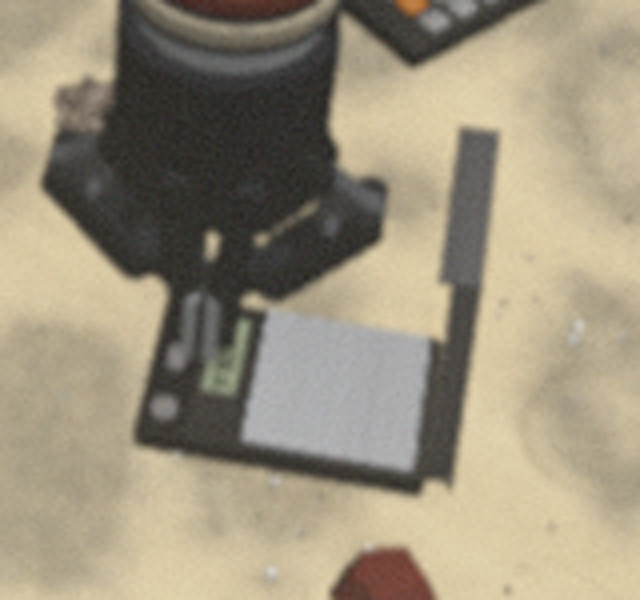

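View pics/w2.png

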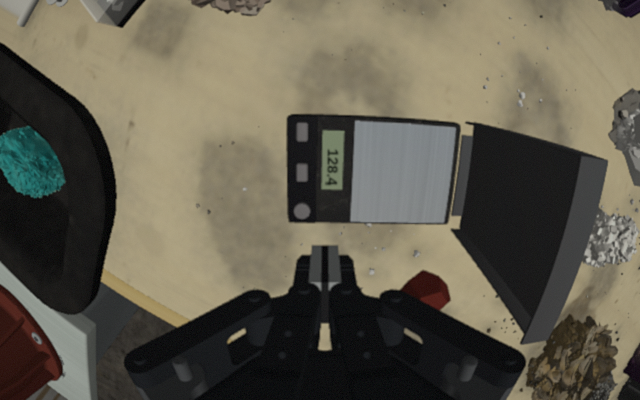

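The scene view shows the fingertips at about (205,320) in the crop, over the tare/display area, with the power key at (165,407). In the wrist view the power key is at (302,211). I'll check the key position from the wrist before pressing.

```bash
python3 -c "
from h import *
s=load('w2'); f=200/np.tan(np.radians(s['fov_y'])/2); T=np.array(s['T'])
for n,u,v,z in[('pow',302,211,18.6),('tare',302,172,18.6),('unit',302,132,18.6),('pl',351,222,16),('pl',455,124,16)]:
    x,y=u-s['cx'],v-s['cy']; ro=np.hypot(x,y); a=ro/f
    d=T[:3,:3]@np.array([x/ro*np.sin(a),-y/ro*np.sin(a),-np.cos(a)]); o=T[:3,3]; p=o+d*(z-o[2])/d[2]
    print(n,p.round(1),'local',(SR.T@(p[:2]-org)).round(1))
"
```

```text
pow [ 458.3 -331.    18.6] local [-49.4 -23. ]
tare [ 482.5 -318.4   18.6] local [-49.2   4.3]
unit [ 505.7 -306.2   18.6] local [-49.1  30.5]
pl [ 466.5 -365.    16. ] local [-15.5 -31.6]
pl [ 561.8 -391.9   16. ] local [52.9 40. ]
```

>>> drive_tool(
  motion=[
    [-0.35,0,-1.4,0.015,-1],
    [0,1.5,0,0,-1],
    [0,1.5,0,0,-1],
    [0,0,0,0,-1],
  ],
)

```text
time: 5.7
tcp_pos: [459.0, -336.2, 48.4]
tcp_rot: [-0.168, 0.172, -0.686, 0.687]
ft_force: [0.4, -0.4, -0.3]
gripper_width: -0.0
```

```bash
python3 -c "
from h import *
go(-50.5,-28,22)"
```

```text
t 5.7 tcp [ 459.  -336.2   48.4] local [-44.4 -24.8] F [ 0.41 -0.37 -0.26] q6 0.34
tooly [-0.006 -0.002 -1.   ] shift cm [ 0.31  2.65 -0.61] turn -0.0
```

The two views differ by 4 mm along scale y and agree in x. I'll aim halfway (x -50, y -26), which the 22 mm pads can cover.

>>> drive_tool(
  motion=[
    [0.1,0,-0.6,0,-1],
    [0,1.2,0,0,-1],
    [0,1.2,0,0,-1],
    [0,0,0,0,-1],
  ],
)

```text
time: 6.2
tcp_pos: [454.8, -331.1, 22.6]
tcp_rot: [-0.168, 0.172, -0.686, 0.686]
ft_force: [0.1, 0.4, -0.1]
gripper_width: 0.002
```

```bash
python3 -c "
from h import *
go(-50,-26,16)"
```

```text
t 6.2 tcp [ 454.8 -331.1   22.6] local [-50.9 -26.1] F [ 0.1   0.4  -0.12] q6 0.34
tooly [-0.006 -0.002 -1.   ] shift cm [-0.01  0.66  0.09] turn -0.0
```

>>> drive_tool(
  motion=[
    [0,0.4,0,0,-1],
    [0,0.15,0,0,-1],
    [0,0.1,0,0,-1],
    [0,0,0,0,-1],
  ],
)

```text
time: 6.7
tcp_pos: [455.1, -331.4, 16.6]
tcp_rot: [-0.168, 0.172, -0.686, 0.686]
ft_force: [-1.7, 1.1, 2.2]
gripper_width: -0.001
```

>>> drive_tool(
  motion=[
    [0,0.1,0,0,-1],
    [0,0.05,0,0,-1],
    [0,0,0,0,-1],
  ],
)

```text
time: 7.08
tcp_pos: [455.1, -331.5, 15.8]
tcp_rot: [-0.168, 0.173, -0.686, 0.686]
ft_force: [-0.8, 0.0, 3.2]
gripper_width: -0.001
```

>>> drive_tool(
  motion=[
    [0,0.1,0,0,-1],
    [0,0.05,0,0,-1],
    [0,0,0,0,-1],
  ],
)

```text
time: 7.45
tcp_pos: [455.2, -331.5, 15.8]
tcp_rot: [0.168, -0.173, 0.686, -0.686]
ft_force: [-1.0, 1.1, 3.0]
gripper_width: -0.002
```

>>> drive_tool(
  motion=[
    [0,0.25,0,0,-1],
    [0,0.2,0,0,-1],
    [0,0.1,0,0,-1],
  ],
)

```text
time: 7.82
tcp_pos: [455.3, -331.6, 15.6]
tcp_rot: [0.167, -0.174, 0.687, -0.685]
ft_force: [-4.1, 2.8, 7.4]
gripper_width: -0.001
```

The key is at its bottom stop: tip at 15.6 mm, 7.4 N. Lifting off now.

>>> drive_tool(
  motion=[
    [0,-0.6,0,0,-1],
    [0,-1.5,0,0,-1],
    [0,-3.5,0,0,-1],
    [0,-4,0,0,-1],
    [0,-4,0,0,-1],
    [0,-4,0,0,-1],
    [0,0,0,0,-1],
  ],
)

```text
time: 8.7
tcp_pos: [458.2, -333.0, 199.2]
tcp_rot: [-0.169, 0.172, -0.685, 0.687]
ft_force: [0.2, -0.5, -0.2]
gripper_width: 0.001
```

```bash
python3 -c "
from h import *
go(115,0,175)
snap('wrist','w3')
s=snap('scene','s3')
a=s['img'][200:310,300:430];cv2.imwrite('pics/c3.png',cv2.resize(np.vstack([a]),None,fx=4,fy=4,interpolation=cv2.INTER_CUBIC))"
```

```text
t 8.7 tcp [ 458.2 -333.   199.2] local [-47.6 -24. ] F [ 0.16 -0.48 -0.16] q6 0.34
tooly [-0.005 -0.004 -1.   ] shift cm [-2.41  2.42 16.26] turn 0.0
```

View pics/w3.png

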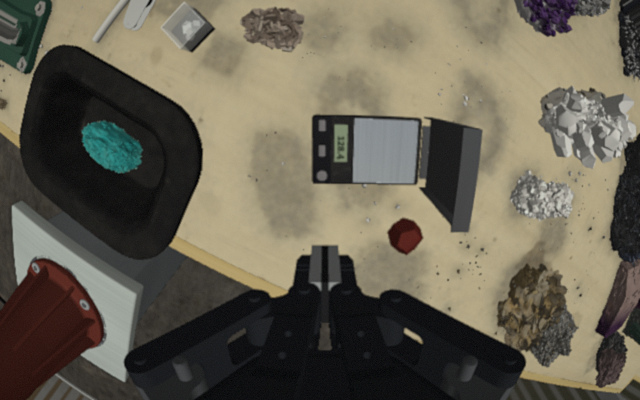

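The wrist view shows the scale unmoved with keys at (322,125), (322,150) and (322,175), and the cover still up. The display still reads 128.4, so it looks like a fixed texture. The force/travel curve (about 2.2 N at 2 mm, 3.1 N at 2.8 mm, then a hard stop) matches the key spring. Next, over and behind the cover.

>>> drive_tool(
  motion=[
    [-0.5,0,3.3,0,-1],
    [-0.5,0,3.3,0,-1],
    [-0.5,0,3.3,0,-1],
    [-0.5,0,3.3,0,-1],
    [-0.5,0,3.3,0,-1],
    [0,0,0,0,-1],
  ],
)

```text
time: 9.55
tcp_pos: [551.1, -462.0, 174.7]
tcp_rot: [0.162, -0.179, 0.696, -0.677]
ft_force: [-0.0, -1.2, 0.1]
gripper_width: 0.002
```

```bash
python3 -c "
from h import *
go(105,1,115)
s=snap('side','side2');cv2.imwrite('pics/c4.png',cv2.resize(s['img'][130:300,240:440],(700,595),interpolation=cv2.INTER_CUBIC))"
```

```text
t 9.55 tcp [ 551.1 -462.   174.7] local [109.8  -2.2] F [-0.03 -1.23  0.07] q6 0.29
tooly [-0.029  0.021 -0.999] shift cm [-0.42  5.98 -0.29] turn 0.001
```

View pics/c4.png

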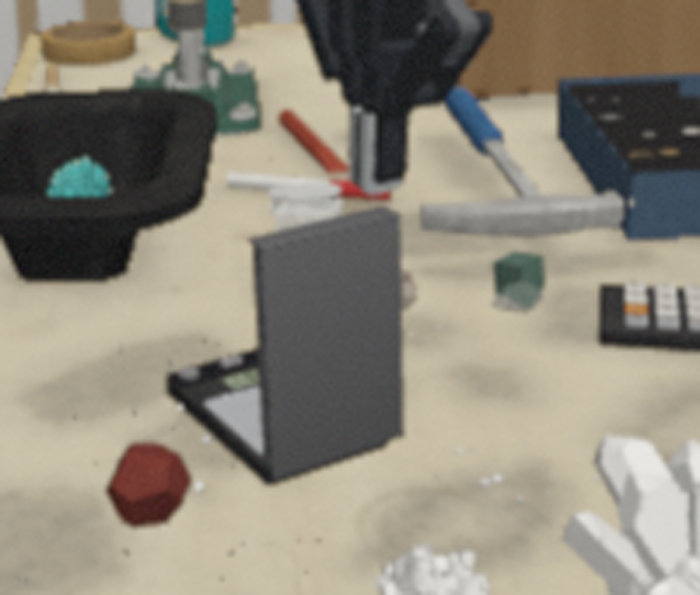

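The shut fingers are above and behind the upright cover (crop tip at (378,188)), and the scale and garnet are unmoved. I'll descend behind the cover, then approach it slowly.

>>> drive_tool(
  motion=[
    [-0.4,2.5,0,0,-1],
    [0,2.5,0,0,-1],
    [0,0.7,0,0,-1],
    [0,0,-0.8,0,-1],
    [0,0,-0.8,0,-1],
    [0,0,0,0,-1],
  ],
)

```text
time: 10.35
tcp_pos: [541.1, -437.3, 115.1]
tcp_rot: [0.161, -0.181, 0.698, -0.673]
ft_force: [-0.0, 0.4, -0.1]
gripper_width: -0.002
```

```bash
python3 -c "
from h import *
go(75,1,120)"
```

```text
t 10.35 tcp [ 541.1 -437.3  115.1] local [83.3  0.5] F [-0.03  0.44 -0.1 ] q6 0.31
tooly [-0.035  0.028 -0.999] shift cm [-0.04 -0.45 -0.85] turn 0.002
```

>>> drive_tool(
  motion=[
    [0,0,-0.8,0,-1],
    [0,0.1,-0.8,0,-1],
    [0,0.15,-0.8,0,-1],
    [0,0.15,-0.8,0,-1],
    [0,0.2,-0.8,0,-1],
    [0,0,0,0,-1],
  ],
)

```text
time: 11.1
tcp_pos: [521.8, -400.3, 112.8]
tcp_rot: [0.162, -0.18, 0.697, -0.675]
ft_force: [-0.4, 0.4, 1.0]
gripper_width: -0.003
```

```bash
python3 -c "
from h import *
go(18.6,1,96)
s=snap('side','side3');cv2.imwrite('pics/c5.png',cv2.resize(s['img'][130:300,240:440],(700,595),interpolation=cv2.INTER_CUBIC))"
```

```text
t 11.1 tcp [ 521.8 -400.3  112.8] local [41.6  0.8] F [-0.38  0.45  0.99] q6 0.32
tooly [-0.032  0.025 -0.999] shift cm [-0.05  1.76 -2.24] turn 0.002
```

View pics/c5.png

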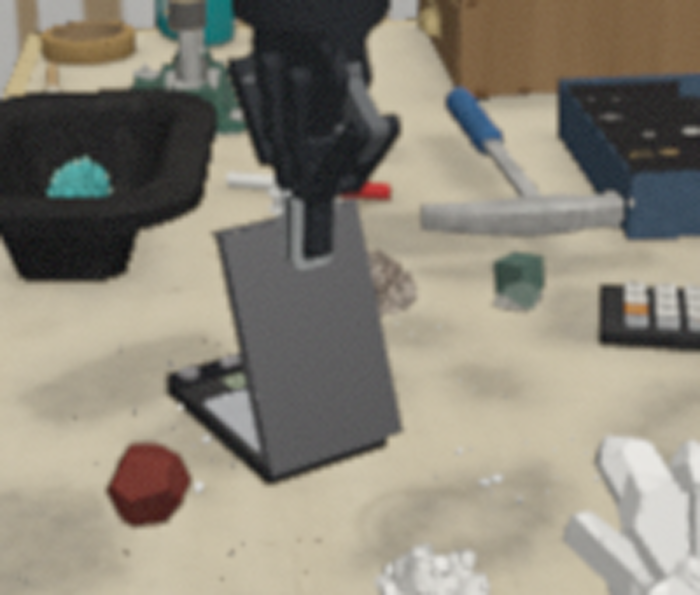

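The cover (crop top edge about (285,215)) is folding with the fingers on its upper back, and the scale is still in place. Following the arc down.

>>> drive_tool(
  motion=[
    [0,0.55,-0.8,0,-1],
    [0,0.6,-0.8,0,-1],
    [0,0.6,-0.8,0,-1],
    [0,0.7,-0.75,0,-1],
    [0,0.7,-0.75,0,-1],
    [0,0.7,-0.75,0,-1],
    [0,0.85,-0.5,0,-1],
    [0,0.85,-0.5,0,-1],
    [0,0,0,0,-1],
  ],
)

```text
time: 12.28
tcp_pos: [491.6, -345.6, 55.1]
tcp_rot: [0.162, -0.18, 0.697, -0.675]
ft_force: [-0.1, 0.4, 0.4]
gripper_width: -0.001
```

```bash
python3 -c "
from h import *
go(-26,1,24)"
```

```text
t 12.275 tcp [ 491.6 -345.6   55.1] local [-20.9  -0.4] F [-0.09  0.44  0.45] q6 0.36
tooly [-0.032  0.025 -0.999] shift cm [-0.19  3.12 -0.39] turn 0.002
```

>>> drive_tool(
  motion=[
    [0,0.8,-0.2,0,-1],
    [0,0.8,-0.2,0,-1],
    [0,0.8,-0.2,0,-1],
    [0,0.6,0,0,-1],
    [0,0.4,0,0,-1],
    [0,0.2,0,0,-1],
  ],
)

```text
time: 13.02
tcp_pos: [488.2, -339.9, 20.6]
tcp_rot: [0.162, -0.18, 0.698, -0.674]
ft_force: [-5.5, 4.1, 18.7]
gripper_width: 0.002
```

It's down at 20.6 mm with 18.7 N, so the cover is against its stop. Lifting clear and checking.

>>> drive_tool(
  motion=[
    [0,-0.5,0,0,-1],
    [0,-2,0,0,-1],
    [0,-4,0,0,-1],
    [0,-4,0,0,-1],
    [0,-4,-3,0,-1],
    [0,-3,-5,0,-1],
    [0,-1,-5,0,-1],
    [0,0,-5,0,-1],
    [0,0,-5,0,-1],
    [0,0,0,0,-1],
  ],
)

```text
time: 14.28
tcp_pos: [386.7, -139.2, 229.3]
tcp_rot: [0.165, -0.175, 0.694, -0.679]
ft_force: [-0.4, -0.3, -0.2]
gripper_width: 0.003
```

```bash
python3 -c "
from h import *
s=snap('side','side4');a=snap('scene','s4')
b=np.hstack([cv2.resize(s['img'][170:300,260:390],(400,400)),cv2.resize(a['img'][200:340,300:440],(400,400))]);cv2.imwrite('pics/c6.png',b)
go(0,0,100)
D=a['depth'];T=np.array(a['T'])
for x,y in[(-55,-30),(-55,0),(-55,30),(0,30),(0,-30),(50,0),(50,-30)]:
    p=np.r_[SR@[x,y]+org,21]; c=np.linalg.inv(T)@np.r_[p,1]; f=200/np.tan(np.radians(a['fov_y'])/2)
    u,v=a['cx']-f*c[0]/c[2],a['cy']+f*c[1]/c[2]; w=D[int(v)-1:int(v)+2,int(u)-1:int(u)+2]; o,d=ray(a,u,v); print(x,y,round((o+d*np.median(w))[2],1))
"
```

```text
t 14.375 tcp [ 388.5 -141.6  229.9] local [-249.4    4. ] F [ 0.53 -1.16  0.14] q6 0.56
tooly [-0.017  0.015 -1.   ] shift cm [ 0.24 12.46 25.21] turn -0.002
-55 -30 19.3
-55 0 18.9
-55 30 18.2
0 30 18.3
0 -30 19.7
50 0 19.3
50 -30 18.0
```

View pics/c6.png

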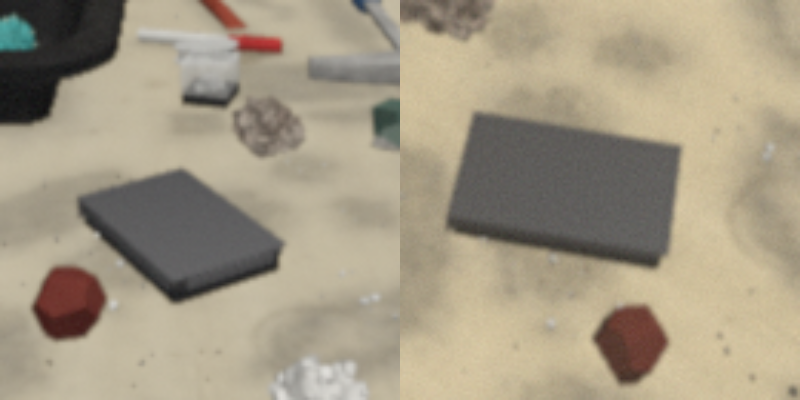

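Both views show the cover lying flat over the scale, level front to back within depth noise, with the garnet and the others in place. Handing in.

```bash
python3 -c "
from plant import r
print(r.close_job())"
```

```text
the job is handed in; nothing more can be done
None
```

I pressed the power key fully down and let it come up, then folded the cover fully shut and handed the job in at about 14.4 s. The hand-in gave no verdict.

- **Key press:** with the fingers shut, the key took about 2.2 N at 2 mm travel and 3.1 N at 2.8 mm. It then met a hard stop at 15.6 mm above the table with 7.4 N, which matches the key's spring. I then lifted straight off.
- **Cover:** I pushed it from behind at about 0.6–1 rad/s. The final push read 18.7 N with the tip 20.6 mm above the table, just at the shut height of 21 mm.
- **Last checks:** the cover's top measured 18–19.7 mm at seven points and showed no slope from front to back, so it is shut. That is about 2 mm below the stated 21 mm, within the camera calibration. By eye the scale and the nearby bystanders in view had not moved, and the tool was well clear.

**Checks that disagreed or could not be made:**
- **Camera views:** the scene and wrist cameras disagreed by about 4 mm on the key's position along the row, so I aimed halfway between them.
- **Display:** it still read 128.4 after the press. I took it to be a fixed picture, so "off" rests on the key's force and travel, not on the display.
- **Key up:** I did not measure the key itself after release. In the picture after lifting I saw nothing out of place with the keys, but the shut cover hid them at the end.

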